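# Pepper grinder away, roll-top shut

## Robot

A 6-joint arm with a two-finger parallel gripper is mounted at the origin on the work surface. World frame = base frame: x ahead of the robot, y to its left, z up, the work surface at z = 0. Lengths are in m, angles in rad, forces in N, time in s.
With the tool pointing down it reaches from about 0.35 to 0.775 m from the base axis. Payload 7.3 kg.
Tool frame: the origin (TCP) lies on the centre line of the jaws, within the pads' length; the fingertips stand 17 mm ahead of it and the grasp point (between the pads) lies 2 mm behind it (robot.tcp_to_tips is the distance from the TCP to the fingertips, in m); z points along the fingers, y is the line along which they close (so a half turn about z gives the same grasp; the last joint's range is limited). The gripper opens to 92 mm and grips with 3 to 60 N. Pads are 19 mm wide; open, the fingers measure 130 mm over their backs; the gripper's body (75 mm by 190 mm) begins 47 mm behind the grasp point.
Start: joints at [-1.434, 0.342, 1.524, -0, 1.275, -0.146], TCP at [0.147, -0.504, 0.244] pointing down, gripper open.
Joint ranges: [-2.53, 2.53], [-0.77, 2.02], [0.04, 2.7], [-1, 4.14], [0.28, 2.66], [-3.11, 3.11]. Speed limits (rad/s): [2.57, 2.57, 3.14, 3.14, 3.14, 3.14].

## Interface

Orientations are given as [roll, pitch, yaw] about the fixed x, y, z axes, in that order (R = Rz(yaw) Ry(pitch) Rx(roll)).
In Python, from cell import robot gives the robot as it stands. The module is installed in compiled form; this text tells all that it offers.
- The arm moves only by the tool carry_out, never from a script. Its argument "commands" is a list of rows, each a list of 3 entries, a list of its own where there are three numbers: the shift along the tool's x, y, z in m, then the turn about the tool's z in rad, then the opening, from 0 (shut) to 1 (fully open). In form: [[[dx, dy, dz], yaw, claw], ...]. A call has 1 to 20 rows; each row shifts and turns the commanded pose from where the row before left it, along the tool's axes as they then stand; what a row does not reach is not made up. A row lasts 1/8 s, in which the tool goes at most 62.5 mm and 10.7 degrees, less where a joint would pass 70% of its speed; a pose out of reach is approached as far as the arm can. A call is refused whole if a number of a shift passes 0.0625 or a number of a turn 0.188, either way. A call with a gripper value outside its range is refused whole. The fingers move at their own pace and stop on an object; "newtons" is the grip in N (left out, the last holds). Time passes only in rows, so rows that do not move let the fingers close. It gives the time, the measured TCP pose, the force, the opening and the grip force at its end, in the units of the state.
- robot.observe(): the state, without advancing time (a new reading comes with each control period).
- robot.read_camera(name): name is "scene" or "top" or "wrist"; returns a dict with "pixels" (420x560x3 uint8, red, green, blue), "fx", "fy", "cx", "cy" (pixels), "k1" (the pictures are not rectified: a ray, as slopes to the right and down, at radius r is drawn at 1 + k1 r^2 times it, then the intrinsics apply), "view" (4x4, takes a point from world to camera coordinates); the wrist camera has in their place "T_tool_cam" (4x4, takes a point from camera to tool coordinates, whose origin is the TCP and whose axes are the flange's). Camera axes: x right, y up, looking along -z (the intrinsics and any distortion apply to the point x, -y, -z); pixel columns grow to the right and rows downward; lengths in m; the calibration is good to about 2 mm. A picture is of the moment at which its call begins: read the wrist's pose just before it. There is no depth.
- robot.hand_in(): hands the job in; it is judged then, once.
Trained networks look in a picture, given as the dict that the camera call returned (one of the last four; its "shot" number tells which), for a name from the list of things; names that differ only in an ending like _2 or _b are one class to them, and where a whole thing is asked for, a point or a joint stands for the part that bears it (a point fixed in the world has none). Each returns a list of dicts, best first, with "p" (0 to 1); they miss things now and then, are a little off and sometimes report something else, mostly with a low value. They report only what shows in the picture. A call takes as long as a camera call. They do not tell look-alikes from the thing itself.
- robot.find_in(picture, name): "at" ([column, row] in pixels, amid what is visible of it).
- robot.tip_of(picture, name): "at" ([column, row] in pixels: a listed point, or the origin of a listed thing).
The state is a dict: "time": time; "qpos": joint angles; "qvel": joint speeds; "joint_efforts": joint torques, N m; "tool_pos": TCP position; "tool_rot": TCP orientation; "contact_force": force on the tool from outside, world axes, zero at the start; "torque": the same for the moment, N m; "opening": finger opening in m; "grip_force": force on a finger pad.
Only numpy, scipy, OpenCV 4.12 (cv2) and the standard library are available. Lean on these libraries where they do the work, as an engineer would, in place of code of your own. Each camera call takes 0.05 s, during which the arm holds its last target. There are 200 camera calls.

## Task

Put the small glass pepper grinder away in the open roll-top bread bin: set it down upright on the bin's floor without dropping it. Then roll the bin's curved slatted cover fully shut over it and leave it so.

Things in the scene. Friction and masses are not known exactly. Their poses are not given: they have to be found in the camera images.
- grinder_mid (a point): Centre (half-way up) of the small pepper grinder: upright cylinder 46 mm in diameter, 85 mm tall; lower 52 mm clear glass with dark peppercorns, upper 33 mm a bright steel cap (47 mm across, bevelled in its top 7 mm). About 0.18 kg, loose on the sill, z up. The taller all-wood mill is not it.
- bin: Light wood roll-top bread bin, a half drum along its y, fixed: 276 mm deep (x), 300 wide (y), 198 high. Origin: centre of its underside; front looks along -x. Drum axis 60 mm up; floor 12 mm up; 272 mm between end cheeks (radius 138). Front wall 113 high, inner face x=-119. Open from above from there to x=0 or more. Good place for the grinder: x=-55, y=0; it clears the cover from x=-80 to +60.
- cover (a joint): Angle of the curved slatted cover about the drum axis (rad): 0 fully shut, leading slat down at the front wall; 1.36 rolled right back under the rear hood. Starts between 1.12 and 1.34. Outer radius 134 mm. It runs stiffly (3 to 6 N at the handle) and stays where it is left.
- cover_handle (a point): Middle of the dark steel bar on the cover's leading slat: round, 10 mm thick, 110 mm long along the bin's y, 27 mm clear of the slats, a post at each end. In the bin's frame, in m: x=-0.166 cos(a), z=0.060+0.166 sin(a), a=0.559+cover angle. To shut, push it with closed fingers pointing down: from behind (+x side) to the front, then down from above.
Things that resemble listed ones, but are neither listed nor needed, are in the scene too. There is more than one size of the part that bears grinder_mid; the job needs the middle-sized.

How it is judged:
On the way, in this order (a step that is already met when the one before it is completed fails the run):
1. the grinder stands upright on the bin's floor, let go (x of grinder_mid in the frame of bin between -0.115 and 0.12 m and y of grinder_mid in the frame of bin between -0.136 and 0.136 m and z of grinder_mid in the frame of bin below 0.062 m and angle between grinder_mid's own z axis and vertical below 0.17 rad and contact force between the fingers and grinder below 0.1 N and value of joint cover above 0.5 rad), for 0.2 s.
2. the cover is rolled shut (value of joint cover below 0.09 rad), for 0.2 s.
At the end, for the whole second after the job is handed in: The grinder stands upright (within 10 degrees) on the floor inside the bin, and the cover is shut to within 0.09 rad (15 mm at the handle) and still (x of grinder_mid in the frame of bin between -0.115 and 0.12 m and y of grinder_mid in the frame of bin between -0.136 and 0.136 m and z of grinder_mid in the frame of bin below 0.062 m and angle between grinder_mid's own z axis and vertical below 0.17 rad and value of joint cover below 0.09 rad and velocity of joint cover between -0.05 and 0.05 rad/s); the robot touches nothing.
It fails at once if the grinder is dropped into the bin (faster than 0.7 m/s inside it) (linear speed of grinder above 0.7 m/s and horizontal distance between grinder_mid and bin below 0.16 m and z of grinder_mid in the frame of bin below 0.16 m).
It also fails if it takes over 54 s, if anything falls off the work surface, if the arm or the gripper's body presses on something with over 40 N, if the wrist force passes 120 N, or if a joint passes its speed limit or range.

## Working session

There is one attempt and no reset: what is moved stays moved. The work goes in short steps, Python scripts to look and compute and a tool call to move; the robot and the scene stay as the last step left them, time stands still between calls to the robot, and variables do not carry over. Pictures are saved under pics/ and viewed, at most 10 in all, crops included, and the job is handed in when it is done.

Besides the shell and the picture viewer there is one more tool, called after "Emit:" by a JSON object that holds its "op" and its "data", one argument or row to a line. carry_out: Moves the arm, as the interface text tells. Its arguments: {"type":"object","properties":{"commands":{"type":"array"},"newtons":{"type":"number"}},"required":["commands"]}

```bash
mkdir -p pics
cat > h.py <<'E'
import numpy as np, cv2
from cell import robot
from scipy.spatial.transform import Rotation as R
def view(p,st=None):
    if "view" in p: return np.array(p["view"])
    T=np.eye(4);T[:3,:3]=R.from_euler('xyz',st["tool_rot"]).as_matrix();T[:3,3]=st["tool_pos"]
    return np.linalg.inv(T@np.array(p["T_tool_cam"]))
def ray(p,at,V):
    K=np.array([[p["fx"],0,p["cx"]],[0,p["fy"],p["cy"]],[0,0,1.]])
    u=cv2.undistortPoints(np.array([[at]],float),K,np.array([p["k1"],0,0,0,0.]))[0,0]
    C=np.linalg.inv(V); d=C[:3,:3]@[u[0],-u[1],-1]
    return C[:3,3],d/np.linalg.norm(d)
def atz(p,at,V,z):
    o,d=ray(p,at,V); return o+d*(z-o[2])/d[2]
def proj(p,X,V):
    c=V[:3,:3]@np.array(X)+V[:3,3]; u=np.array([c[0],-c[1]])/-c[2]; u=u*(1+p["k1"]*(u@u))
    return [p["fx"]*u[0]+p["cx"],p["fy"]*u[1]+p["cy"]]
def tri(rays):
    A=sum(np.eye(3)-np.outer(d,d) for o,d in rays);b=sum((np.eye(3)-np.outer(d,d))@o for o,d in rays)
    return np.linalg.solve(A,b)
E
cat > a.py <<'E'
from h import *
print(robot.observe())
ims=[]
for n in ["scene","top"]:
    p=robot.read_camera(n); ims.append(p["pixels"]); V=view(p)
    print(n,np.linalg.inv(V)[:3,3].round(3),p["fx"])
    for k in ["grinder_mid","bin","cover","cover_handle"]:
        for f in (robot.find_in,robot.tip_of):
            print(k,f.__name__,[(np.round(d["at"]).tolist(),round(d["p"],2)) for d in f(p,k)][:5])
    cv2.imwrite(f"pics/{n}0.png",p["pixels"][:,:,::-1])
E
python3 a.py
```

```text
{'time': 0.0, 'qpos': array([-1.43399545e+00,  3.42724054e-01,  1.52502522e+00, -7.31016313e-06,
        1.27539175e+00, -1.45980009e-01]), 'qvel': array([ 0.00124533,  0.00062369, -0.00038239, -0.000564  , -0.00018729,
       -0.00050832]), 'joint_efforts': array([ 1.15811695e-04, -4.31243598e+01, -2.44211608e+01,  7.18395668e-02,
        5.60213474e-02, -1.16346532e-04]), 'tool_pos': array([ 0.14646581, -0.50375614,  0.24304139]), 'tool_rot': array([-3.14005974e+00, -2.18312464e-04,  2.82782853e-01]), 'contact_force': array([0.84528275, 0.23573809, 0.7662014 ]), 'torque': array([-0.03744716,  0.01636633,  0.04364491]), 'grip_force': 0.0, 'opening': 0.09185795824023534}
scene [0.757 0.142 0.927] 421.81151502621873
grinder_mid call [([186.0, 218.0], 0.94), ([232.0, 158.0], 0.71)]
grinder_mid call [([190.0, 217.0], 0.94), ([322.0, 280.0], 0.61), ([236.0, 156.0], 0.53)]
bin call [([322.0, 285.0], 0.91)]
bin call [([320.0, 286.0], 0.69)]
cover call [([317.0, 292.0], 0.7)]Traceback (most recent call last):
  File "a.py", line 9, in <module>
    print(k,f.__name__,[(np.round(d["at"]).tolist(),round(d["p"],2)) for d in f(p,k)][:5])
                                                                              ~^^^^^
ValueError: it knows: bin, cover_handle, grinder_mid
```

```bash
sed -i 's/"bin","cover","cover_handle"/"bin","cover_handle"/' a.py; python3 a.py | grep -v qpos; python3 -c "
import cv2,numpy as np
cv2.imwrite('pics/both.png',cv2.resize(np.hstack([cv2.imread('pics/scene0.png')]),(800,600)))"
```

```text
1.27537160e+00, -1.45986595e-01]), 'qvel': array([-0.00051122, -0.00254005, -0.00330342, -0.00081633, -0.00061178,
       -0.001257  ]), 'joint_efforts': array([ 3.08494446e-04, -4.30739450e+01, -2.44090408e+01,  7.17674335e-02,
        5.21215098e-02, -8.05809623e-05]), 'tool_pos': array([ 0.14652201, -0.50405679,  0.24352584]), 'tool_rot': array([-3.14122381e+00, -4.72631973e-05,  2.82817770e-01]), 'contact_force': array([-0.24074177,  0.29402236,  0.41745206]), 'torque': array([ 0.01756725, -0.02277697,  0.01672958]), 'grip_force': 0.0, 'opening': 0.0920469600908766}
scene [0.757 0.142 0.927] 421.81151502621873
grinder_mid call [([227.0, 196.0], 0.76), ([233.0, 154.0], 0.63), ([188.0, 219.0], 0.6)]
grinder_mid call [([189.0, 220.0], 0.84), ([225.0, 194.0], 0.56), ([234.0, 157.0], 0.51)]
bin call []
bin call [([322.0, 289.0], 0.87)]
cover_handle call [([316.0, 292.0], 0.83)]
cover_handle call [([322.0, 280.0], 0.76)]
top [ 0.416 -0.07   0.969] 386.90355497363566
grinder_mid call [([320.0, 150.0], 0.7), ([345.0, 218.0], 0.61)]
grinder_mid call [([321.0, 150.0], 0.8), ([345.0, 219.0], 0.64)]
bin call [([194.0, 196.0], 0.84)]
bin call [([206.0, 200.0], 0.58)]
cover_handle call [([192.0, 167.0], 0.9)]
cover_handle call [([184.0, 168.0], 0.78), ([317.0, 193.0], 0.59)]
```

View pics/both.png

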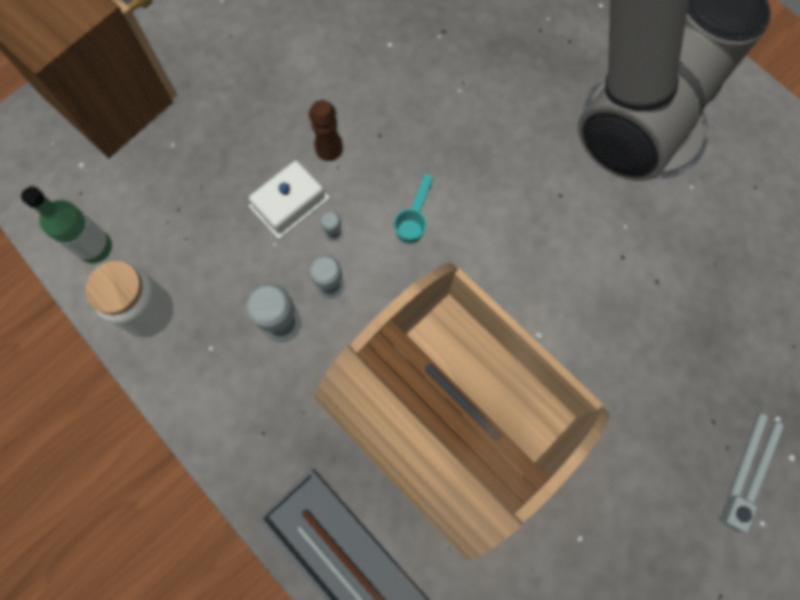

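View pics/top0.png

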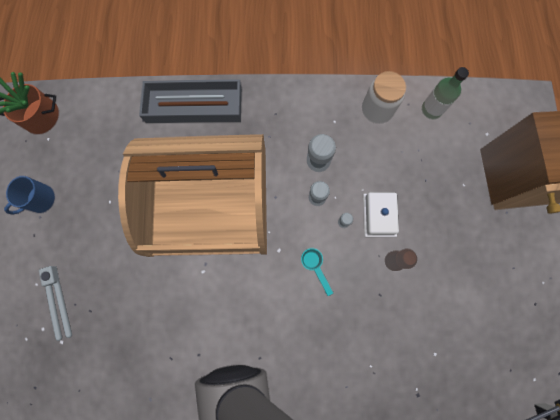

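Grinder-like things: large at scene (189,218)/top (321,150), middle at scene (227,193)/top (319,192), small at scene (232,156)/top (346,219). The wood mill is at top (405,258). The middle one fits the size, and I'll confirm it with a crop.

Run:
```python
from h import *
P={n:robot.read_camera(n) for n in("top","scene")}
VV={n:view(P[n]) for n in P}
for nm,a,b in [("L",(321,150),(189,218)),("M",(319,192),(227,193)),("S",(346,219),(232,156))]:
    X=tri([ray(P["top"],a,VV["top"]),ray(P["scene"],b,VV["scene"])]);print(nm,X.round(3))
t=P["top"]["pixels"][:,:,::-1]; s=P["scene"]["pixels"][:,:,::-1]
A=cv2.resize(t[125:265,110:285],None,fx=3,fy=3,interpolation=cv2.INTER_CUBIC)
B=cv2.resize(s[130:250,160:260],None,fx=2.7,fy=2.7,interpolation=cv2.INTER_CUBIC)
c=np.zeros((420,800,3),np.uint8);c[:420,:525]=A;c[:B.shape[0],528:528+B.shape[1]]=B[:, :272]
cv2.imwrite("pics/crop.png",c)
```

```text
L [ 0.727 -0.158  0.068]
M [ 0.628 -0.154  0.043]
S [ 0.56  -0.218  0.037]
```

View pics/crop.png

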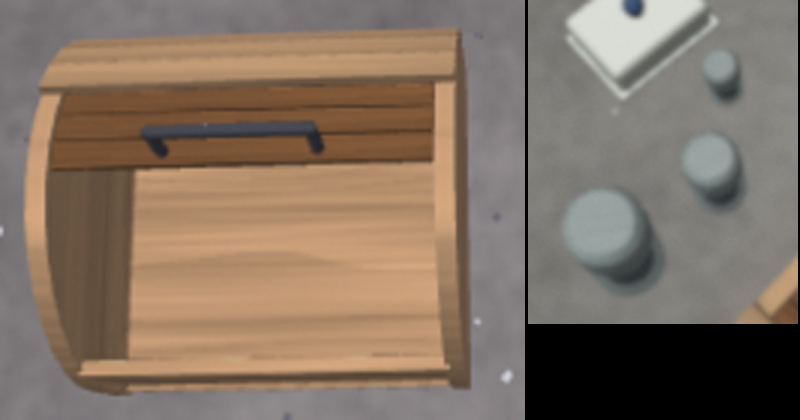

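```bash
cat > fit.py <<'E'
from h import *
from scipy.optimize import least_squares
p=robot.read_camera("top");V=view(p); q=robot.read_camera("scene");W=view(q)
obs=[(110+u/3,125+v/3) for u,v in [(145,132),(313,127),(85,360),(446,358),(41,89),(457,80)]]
sobs=[(430*.7,368*.7),(497*.7,437*.7)]   # handle ends in scene
def pts(t):
    x,y,yaw,c,hx=t; a=.559+c; hxx,hz=-.166*np.cos(a),.06+.166*np.sin(a); z=.06+np.sqrt(.138**2-hx**2)
    B=np.array([[hxx,.055,hz],[hxx,-.055,hz],[-.119,.136,.113],[-.119,-.136,.113],[hx,.15,z],[hx,-.15,z]])
    return (R.from_euler('z',yaw).as_matrix()@B.T).T+[x,y,0]
def res(t):
    P=pts(t); return np.ravel([np.subtract(proj(p,X,V),o) for X,o in zip(P,obs)]+[np.subtract(proj(q,X,W),o)*.7 for X,o in zip(P[:2],sobs)])
s=least_squares(res,[.65,.12,0,1.2,.02],bounds=([.3,-.2,-.5,1.05,-.02],[.9,.4,.5,1.36,.08]),loss='soft_l1');print(s.x.round(3));print(res(s.x).round(1)); print(pts(s.x).round(3))
x,y,yaw=s.x[:3]
print("target",np.array([x,y])+R.from_euler('z',yaw).as_matrix()[:2,:2]@[-.055,0])
for n,P,VV in(("t",p,V),("s",q,W)):
    o=[d["at"] for d in robot.tip_of(P,"bin")]; print(n,o,proj(P,[x,y,0],VV),[d["at"] for d in robot.tip_of(P,"cover_handle")])
E
python3 fit.py
```

```text
[0.611 0.128 0.019 1.161 0.072]
[  1.5  -0.1  -0.6   0.2  -0.8   0.4  -0.4  -0.8   1.4   0.4  -0.1  -0.1
  32.   31.2 -33.8 -35.7]
[[ 0.634  0.183  0.224]
 [ 0.637  0.073  0.224]
 [ 0.489  0.261  0.113]
 [ 0.494 -0.011  0.113]
 [ 0.68   0.279  0.178]
 [ 0.686 -0.021  0.178]]
target [0.55576349 0.12658638]
t [[209.3, 199.8]] [np.float64(208.06711574197874), np.float64(202.11541401326733)] [[185.9, 169.3]]
s [[318.4, 287.0]] [np.float64(319.5386377148401), np.float64(283.87498746173645)] [[321.6, 280.5]]
```

```bash
sed -i 's/^sobs=.*/sobs=[(497*.7,437*.7),(430*.7,368*.7)]/' fit.py; python3 fit.py
python3 - <<'E'
from h import *
p=robot.read_camera("wrist"); print(np.round(p["T_tool_cam"],3),p["fx"])
E
```

```text
[0.611 0.129 0.02  1.166 0.072]
[ 0.8 -0.4 -1.3 -0.1 -1.4  0.5 -1.  -0.7  0.7  0.4 -0.9 -0.2 -0.5 -1.9
 -0.7 -1.3]
[[ 0.635  0.185  0.224]
 [ 0.637  0.075  0.224]
 [ 0.489  0.263  0.113]
 [ 0.494 -0.009  0.113]
 [ 0.68   0.281  0.178]
 [ 0.686 -0.019  0.178]]
target [0.55556612 0.12808213]
t [[208.9, 200.7]] [np.float64(207.46920082132317), np.float64(202.19149011132242)] [[186.8, 170.2]]
s [[318.3, 285.0]] [np.float64(320.09420542774063), np.float64(284.32867717994344)] [[319.3, 280.2], [319.2, 286.7]]
[[ 0.     0.95   0.312  0.085]
 [ 1.     0.    -0.    -0.001]
 [-0.     0.312 -0.95  -0.141]
 [ 0.     0.     0.     1.   ]] 375.6788333969152
```

The crop confirms it: the middle cylinder, crop (712,165), lies between the large and small ones in size. It triangulates to (0.628, -0.154) with a mid-height of 0.043, which fits the 85 mm grinder. The bin fits at (0.611, 0.129), yaw 0.02, cover at about 1.17. Next I move above the grinder.

Emit:
{"op": "carry_out", "data": {
  "commands": [
    [[0, 0, 0], 0.13, 1],
    [[0, 0, 0], 0.13, 1],
    [[0.035, -0.024, 0], 0, 1],
    [[0.035, -0.024, 0], 0, 1],
    [[0.035, -0.024, 0], 0, 1],
    [[0.035, -0.024, 0], 0, 1],
    [[0.035, -0.024, 0], 0, 1],
    [[0.035, -0.024, 0], 0, 1],
    [[0.035, -0.024, 0], 0, 1],
    [[0.035, -0.024, 0], 0, 1],
    [[0.035, -0.024, 0], 0, 1],
    [[0.035, -0.024, 0], 0, 1],
    [[0.035, -0.024, 0], 0, 1],
    [[0.035, -0.024, 0], 0, 1],
    [[0.035, -0.024, 0], 0, 1],
    [[0.034, -0.024, 0], 0, 1],
    [[0, 0, 0], 0, 1],
    [[0, 0, 0], 0, 1]
  ],
  "newtons": 15
}}

```text
time: 4.0
tool_pos: [0.6273, -0.1573, 0.2434]
tool_rot: [3.141, 0.001, 0.023]
contact_force: [0.4, -0.8, -0.3]
opening: 0.0918
grip_force: 0.0
```

```bash
cat > w.py <<'E'
from h import *
import sys
st=robot.observe();p=robot.read_camera("wrist");V=view(p,st)
print(st["time"],st["tool_pos"].round(4),st["tool_rot"].round(3),st["contact_force"].round(1))
for f in (robot.find_in,robot.tip_of):
    for d in f(p,"grinder_mid"): print(np.round(d["at"]),round(d["p"],2),atz(p,d["at"],V,.0425).round(4))
cv2.imwrite(sys.argv[1],p["pixels"][:,:,::-1])
E
python3 w.py pics/w1.png
```

```text
4.0 [ 0.6273 -0.1573  0.2434] [3.141e+00 1.000e-03 2.300e-02] [ 0.4 -0.8 -0.3]
[274.  64.] 0.94 [ 0.7262 -0.1543  0.0425]
[330. 242.] 0.77 [ 0.5625 -0.2132  0.0425]
[268. 186.] 0.68 [ 0.6187 -0.1507  0.0425]
[330. 238.] 0.84 [ 0.5662 -0.2129  0.0425]
```

View pics/w1.png

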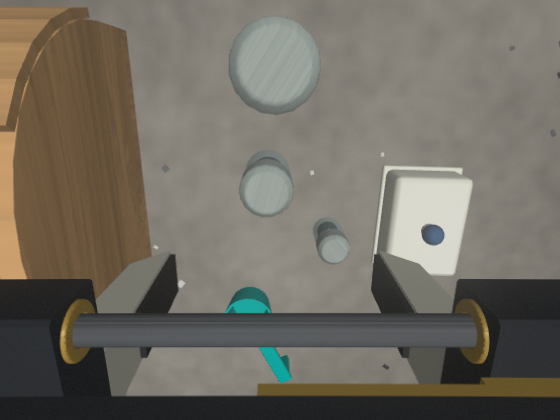

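The wrist view shows the middle grinder with its top face at (266,190). The large one is at (274,64), the small one at (333,245) and the butter dish is to the right.

Run:
```python
from h import *
st=robot.observe();p=robot.read_camera("wrist");V=view(p,st)
print(atz(p,(266,190),V,.082),atz(p,(267,172),V,.0425),st["tool_pos"])
g=cv2.cvtColor(p["pixels"],cv2.COLOR_RGB2GRAY)
print(proj(p,[.628,-.154,.0425],V),proj(p,[.628,-.154,.085],V))
```

```text
[ 0.62538709 -0.15052895  0.082     ] [ 0.63161843 -0.15057531  0.0425    ] [ 0.62703401 -0.15800102  0.24396243]
[np.float64(270.59927780388864), np.float64(175.85665561466664)] [np.float64(270.1630417186111), np.float64(188.03924593361995)]
```

Emit:
{"op": "carry_out", "data": {
  "commands": [
    [[0.001, -0.006, 0.022], 0, 1],
    [[0, 0, 0.022], 0, 1],
    [[0, 0, 0.022], 0, 1],
    [[0, 0, 0.022], 0, 1],
    [[0, 0, 0.022], 0, 1],
    [[0, 0, 0.022], 0, 1],
    [[0, 0, 0.022], 0, 1],
    [[0, 0, 0.012], 0, 1],
    [[0, 0, 0.012], 0, 1],
    [[0, 0, 0], 0, 1],
    [[0, 0, 0], 0, 0],
    [[0, 0, 0], 0, 0],
    [[0, 0, 0], 0, 0],
    [[0, 0, 0], 0, 0],
    [[0, 0, 0], 0, 0],
    [[0, 0, 0], 0, 0],
    [[0, 0, 0], 0, 0],
    [[0, 0, 0], 0, 0]
  ],
  "newtons": 20
}}

```text
time: 6.45
tool_pos: [0.6286, -0.151, 0.0658]
tool_rot: [-3.142, -0.0, 0.023]
contact_force: [0.3, -0.2, 1.2]
opening: 0.0462
grip_force: 20.0
```

Emit:
{"op": "carry_out", "data": {
  "commands": [
    [[0, 0, -0.015], 0, 0],
    [[0, 0, -0.03], 0, 0],
    [[0, 0, -0.03], 0, 0],
    [[0, 0, -0.04], 0, 0],
    [[0, 0, -0.04], 0, 0],
    [[0, 0, -0.04], 0, 0],
    [[0, 0, -0.03], 0, 0],
    [[0, 0, -0.01], 0, 0],
    [[-0.007, -0.028, 0], 0, 0],
    [[-0.007, -0.028, 0], 0, 0],
    [[-0.007, -0.028, 0], 0, 0],
    [[-0.007, -0.028, 0], 0, 0],
    [[-0.007, -0.028, 0], 0, 0],
    [[-0.007, -0.028, 0], 0, 0],
    [[-0.007, -0.028, 0], 0, 0],
    [[-0.007, -0.028, 0], 0, 0],
    [[-0.007, -0.028, 0], 0, 0],
    [[-0.004, -0.028, 0], 0, 0],
    [[0, 0, 0], 0, 0],
    [[0, 0, 0], 0, 0]
  ]
}}

```text
time: 8.95
tool_pos: [0.5551, 0.1268, 0.3001]
tool_rot: [3.141, 0.001, 0.023]
contact_force: [-0.3, -0.3, -2.4]
opening: 0.0463
grip_force: 20.0
```

```bash
python3 w.py pics/w2.png
```

```text
8.95 [0.5551 0.1268 0.3001] [3.141e+00 1.000e-03 2.300e-02] [-0.3 -0.3 -2.4]
[275. 274.] 0.77 [0.4218 0.1234 0.0425]
[542.  16.] 0.67 [ 0.7038 -0.1242  0.0425]
```

View pics/w2.png

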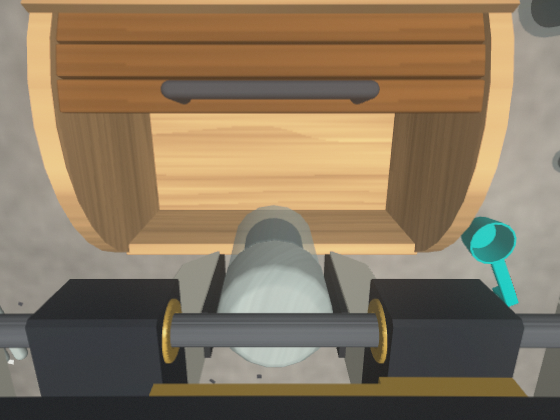

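The grinder is held upright, centred over the bin. The handle ends show at (165,90) and (377,90), and the front wall top edge at rows 243–253. I'll check the bin x and cover angle from here.

```bash
python3 - <<'E'
from h import *
st=robot.observe();p=robot.read_camera("wrist");V=view(p,st)
B=R.from_euler('z',.02).as_matrix()
for b in [(-.119,.136,.113),(-.119,-.136,.113),(-.119,.136,.012),(-.119,-.136,.012),(.025,.055,.224),(.025,-.055,.224)]:
    print(b,np.round(proj(p,B@b+[.611,.129,0],V)))
E
python3 -c "
import cv2
i=cv2.imread('pics/w2.png')[180:275,60:480];cv2.imwrite('pics/w2c.png',cv2.resize(i,None,fx=1.9,fy=4))"
```

```text
(-0.119, 0.136, 0.113) [130. 245.]
(-0.119, -0.136, 0.113) [416. 245.]
(-0.119, 0.136, 0.012) [161. 210.]
(-0.119, -0.136, 0.012) [386. 211.]
(0.025, 0.055, 0.224) [173.  89.]
(0.025, -0.055, 0.224) [373.  89.]
```

View pics/w2c.png

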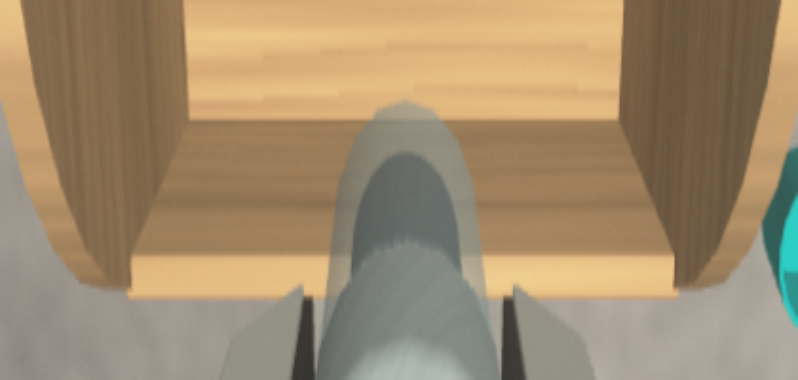

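The pose matches to about a pixel, so I lower it.

Emit:
{"op": "carry_out", "data": {
  "commands": [
    [[0, 0, 0.02], 0, 0],
    [[0, 0, 0.025], 0, 0],
    [[0, 0, 0.025], 0, 0],
    [[0, 0, 0.025], 0, 0],
    [[0, 0, 0.025], 0, 0],
    [[0, 0, 0.025], 0, 0],
    [[0, 0, 0.025], 0, 0],
    [[0, 0, 0.02], 0, 0],
    [[0, 0, 0.015], 0, 0],
    [[0, 0, 0.01], 0, 0],
    [[0, 0, 0.003], 0, 0],
    [[0, 0, 0.002], 0, 0],
    [[0, 0, 0.002], 0, 0],
    [[0, 0, 0], 0, 0],
    [[0, 0, 0], 0, 0]
  ]
}}

```text
time: 11.02
tool_pos: [0.5554, 0.1273, 0.0789]
tool_rot: [3.142, -0.0, 0.023]
contact_force: [0.3, 0.8, -2.0]
opening: 0.0461
grip_force: 20.0
```

Emit:
{"op": "carry_out", "data": {
  "commands": [
    [[0, 0, 0.001], 0, 0],
    [[0, 0, 0.001], 0, 0],
    [[0, 0, 0], 0, 0]
  ]
}}

```text
time: 11.4
tool_pos: [0.5557, 0.1274, 0.0777]
tool_rot: [-3.142, -0.001, 0.023]
contact_force: [-1.3, 0.3, 5.6]
opening: 0.046
grip_force: 20.0
```

Floor contact felt (5.6 N up). I release and rise clear.

Emit:
{"op": "carry_out", "data": {
  "commands": [
    [[0, 0, 0], 0, 0.8],
    [[0, 0, 0], 0, 0.8],
    [[0, 0, 0], 0, 0.8],
    [[0, 0, 0], 0, 0.8],
    [[0, 0, 0], 0, 0.8],
    [[0, 0, -0.01], 0, 0.8],
    [[0, 0, -0.02], 0, 0.8],
    [[0, 0, -0.03], 0, 0.8],
    [[0, 0, -0.04], 0, 0.8],
    [[0, 0, -0.04], 0, 0.8],
    [[0, 0, -0.04], 0, 0.8],
    [[0, 0, -0.04], 0, 0.8],
    [[0, 0, -0.02], 0, 0],
    [[0, 0, 0], 0, 0],
    [[0, 0, 0], 0, 0],
    [[0, 0, 0], 0, 0],
    [[0, 0, 0], 0, 0]
  ]
}}

```text
time: 13.52
tool_pos: [0.555, 0.1273, 0.3158]
tool_rot: [3.141, 0.002, 0.023]
contact_force: [-0.2, 0.1, 0.5]
opening: 0.028
grip_force: 0.0
```

```bash
python3 w.py pics/w3.png
python3 - <<'E'
from h import *
p=robot.read_camera("top");V=view(p);q=robot.read_camera("scene")
a=cv2.resize(p["pixels"][100:290,90:300,::-1],None,fx=2.2,fy=2.2)
c=cv2.imread("pics/w3.png")
o=np.zeros((420,800,3),np.uint8);o[:a.shape[0],:400]=a[:420,:400];o[:300,400:]=cv2.resize(c,(400,300))
cv2.imwrite("pics/c3.png",o)
E
```

```text
13.525 [0.555  0.1273 0.3158] [3.141e+00 2.000e-03 2.300e-02] [-0.2  0.1  0.5]
[536.  18.] 0.94 [ 0.7041 -0.1277  0.0425]
[278. 172.] 0.67 [0.5427 0.1233 0.0425]
[553. 161.] 0.62 [ 0.562  -0.1819  0.0425]
[276. 168.] 0.83 [0.5475 0.1257 0.0425]
```

View pics/c3.png

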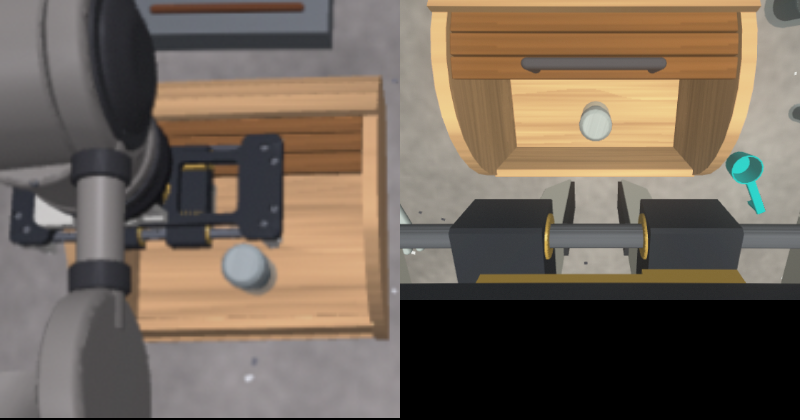

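The grinder stands upright on the floor, seen end-on at (595,122) on the right, and the gripper is clear. Fingers are closing, so I go behind the handle.

Emit:
{"op": "carry_out", "data": {
  "commands": [
    [[0.02, 0, 0], 0, 0],
    [[0.025, 0, 0], 0, 0],
    [[0.025, 0, 0], 0, 0],
    [[0.025, 0, 0], 0, 0],
    [[0.018, 0, 0], 0, 0],
    [[0, 0, 0], 0, 0],
    [[0, 0, 0.025], 0, 0],
    [[0, 0, 0.025], 0, 0],
    [[0, 0, 0.025], 0, 0],
    [[0, 0, 0.011], 0, 0],
    [[0, 0, 0], 0, 0],
    [[0, 0, 0], 0, 0]
  ]
}}

```text
time: 15.28
tool_pos: [0.6686, 0.13, 0.2321]
tool_rot: [-3.142, -0.002, 0.023]
contact_force: [-0.2, -0.2, -0.2]
opening: 0.0002
grip_force: 0.0
```

Run:
```python
import numpy as np
# contact tool pos (world) for vertical face push behind bar, TCP z
for a in np.arange(1.725,.55,-.1):
    hx=.611-.166*np.cos(a);hz=.06+.166*np.sin(a);print(round(a,3),"behind TCP",round(hx+.0145,3),round(hz+.005,3)," above TCP",round(hx,3),round(hz+.022,3))
```

```text
1.725 behind TCP 0.651 0.229  above TCP 0.636 0.246
1.625 behind TCP 0.634 0.231  above TCP 0.62 0.248
1.525 behind TCP 0.618 0.231  above TCP 0.603 0.248
1.425 behind TCP 0.601 0.229  above TCP 0.587 0.246
1.325 behind TCP 0.585 0.226  above TCP 0.571 0.243
1.225 behind TCP 0.569 0.221  above TCP 0.555 0.238
1.125 behind TCP 0.554 0.215  above TCP 0.539 0.232
1.025 behind TCP 0.539 0.207  above TCP 0.525 0.224
0.925 behind TCP 0.526 0.198  above TCP 0.511 0.215
0.825 behind TCP 0.513 0.187  above TCP 0.498 0.204
0.725 behind TCP 0.501 0.175  above TCP 0.487 0.192
0.625 behind TCP 0.491 0.162  above TCP 0.476 0.179
```

Emit:
{"op": "carry_out", "data": {
  "commands": [
    [[-0.01, 0, 0.001], 0, 0],
    [[-0.009, 0, 0.001], 0, 0],
    [[-0.008, 0, 0], 0, 0],
    [[-0.008, 0, 0], 0, 0],
    [[-0.008, 0, 0], 0, 0],
    [[-0.008, 0, 0], 0, 0],
    [[-0.008, 0, 0], 0, 0],
    [[-0.008, 0, 0.001], 0, 0]
  ]
}}

```text
time: 16.27
tool_pos: [0.6012, 0.1283, 0.2283]
tool_rot: [3.142, -0.002, 0.023]
contact_force: [4.6, -0.2, 2.3]
opening: 0.0006
grip_force: 2.2
```

Contact is 4.6 N, so the cover is following. I continue around the arc.

Emit:
{"op": "carry_out", "data": {
  "commands": [
    [[-0.008, 0, 0.001], 0, 0],
    [[-0.008, 0, 0.002], 0, 0],
    [[-0.008, 0, 0.002], 0, 0],
    [[-0.008, 0, 0.003], 0, 0],
    [[-0.008, 0, 0.003], 0, 0],
    [[-0.008, 0, 0.004], 0, 0],
    [[-0.007, 0, 0.004], 0, 0],
    [[-0.007, 0, 0.004], 0, 0],
    [[-0.007, 0, 0.005], 0, 0],
    [[-0.006, 0, 0.005], 0, 0],
    [[-0.006, 0, 0.005], 0, 0],
    [[-0.006, 0, 0.005], 0, 0],
    [[0, 0, 0], 0, 0]
  ]
}}

```text
time: 17.9
tool_pos: [0.5132, 0.1264, 0.1838]
tool_rot: [3.141, 0.002, 0.023]
contact_force: [0.6, -0.7, -0.6]
opening: 0.0005
grip_force: 0.6
```

Emit:
{"op": "carry_out", "data": {
  "commands": [
    [[0.004, 0, 0], 0, 0],
    [[0, 0, -0.02], 0, 0],
    [[0, 0, -0.025], 0, 0],
    [[0, 0, -0.025], 0, 0],
    [[0, 0, -0.01], 0, 0],
    [[0, 0, 0], 0, 0]
  ]
}}

```text
time: 18.65
tool_pos: [0.5182, 0.1265, 0.2647]
tool_rot: [3.142, -0.0, 0.023]
contact_force: [-0.2, -0.4, 0.2]
opening: 0.0002
grip_force: 0.0
```

```bash
cat > c.py <<'E'
from h import *
st=robot.observe();print(st["tool_pos"].round(4),st["contact_force"].round(1))
for n in("wrist","scene","top"):
    p=robot.read_camera(n);V=view(p,st)
    for d in robot.tip_of(p,"cover_handle"):
        a=np.arange(.5,1.9,.005); P=[proj(p,[.611-.166*np.cos(x),.129,.06+.166*np.sin(x)],V) for x in a]
        e=np.linalg.norm(np.array(P)-d["at"],axis=1);i=e.argmin();print(n,np.round(d["at"]),round(d["p"],2),"a",a[i].round(3),"err",e[i].round(1))
    cv2.imwrite(f"pics/c_{n}.png",p["pixels"][:,:,::-1])
E
python3 c.py
```

```text
[0.5182 0.1265 0.2647] [-0.2 -0.4  0.2]
wrist [270. 251.] 0.97 a 0.81 err 0.4
scene [372. 230.] 0.94 a 0.865 err 1.4
```

View pics/c_scene.png

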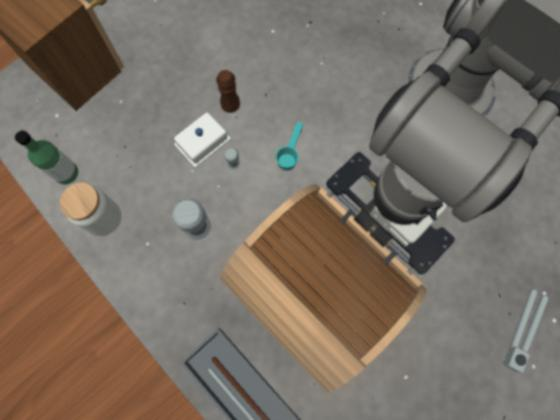

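The cover is most of the way over, at a ≈ 0.82 (0.26 rad left). Next I push down from above.

Emit:
{"op": "carry_out", "data": {
  "commands": [
    [[-0.023, 0, 0], 0, 0],
    [[0, 0, 0], 0, 0],
    [[0, 0, 0.025], 0, 0],
    [[0, 0, 0.02], 0, 0],
    [[0, 0, 0.01], 0, 0],
    [[-0.002, 0, 0.004], 0, 0],
    [[-0.003, 0, 0.004], 0, 0],
    [[-0.003, 0, 0.004], 0, 0],
    [[-0.003, 0, 0.004], 0, 0],
    [[-0.003, 0, 0.004], 0, 0],
    [[-0.002, 0, 0.004], 0, 0],
    [[-0.002, 0, 0.004], 0, 0],
    [[-0.002, 0, 0.004], 0, 0],
    [[-0.002, 0, 0.004], 0, 0],
    [[0, 0, 0], 0, 0]
  ]
}}

```text
time: 20.82
tool_pos: [0.4724, 0.1255, 0.1741]
tool_rot: [3.142, 0.001, 0.023]
contact_force: [-2.0, 0.3, 1.7]
opening: 0.0005
grip_force: 0.8
```

Emit:
{"op": "carry_out", "data": {
  "commands": [
    [[-0.001, 0, 0.002], 0, 0],
    [[-0.001, 0, 0.002], 0, 0],
    [[0, 0, 0.001], 0, 0],
    [[0, 0, 0], 0, 0]
  ]
}}

```text
time: 21.32
tool_pos: [0.4705, 0.1255, 0.1697]
tool_rot: [3.142, 0.001, 0.023]
contact_force: [-6.9, -0.8, 11.6]
opening: 0.0006
grip_force: 5.5
```

The force rose to 11.6 N, so the cover is at its stop. I back off straight up and check.

Emit:
{"op": "carry_out", "data": {
  "commands": [
    [[0, 0, 0.001], 0, 0],
    [[0, 0, 0], 0, 0],
    [[0, 0, -0.01], 0, 0],
    [[0, 0, -0.03], 0, 0],
    [[0, 0, -0.04], 0, 0],
    [[0, 0, -0.04], 0, 0],
    [[0, 0, 0], 0, 0],
    [[0, 0, 0], 0, 0]
  ]
}}

```text
time: 22.32
tool_pos: [0.471, 0.1254, 0.2871]
tool_rot: [3.141, 0.001, 0.023]
contact_force: [-1.1, -0.3, -0.0]
opening: 0.0001
grip_force: 0.0
```

```bash
python3 c.py
```

```text
[0.471  0.1254 0.2871] [-1.1 -0.3 -0. ]
wrist [273. 193.] 0.87 a 0.62 err 2.7
scene [378. 225.] 0.86 a 0.645 err 1.4
top [190. 253.] 0.89 a 0.575 err 1.4
```

View pics/c_wrist.png

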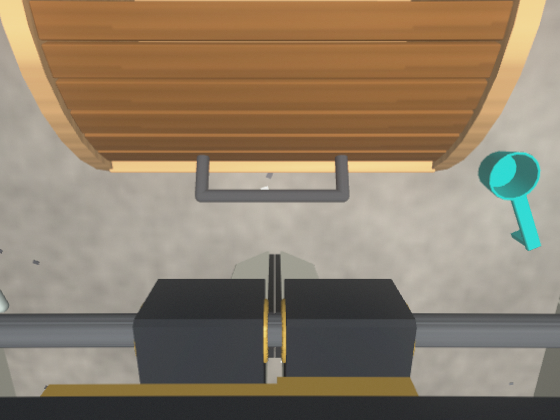

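The cover lies down on the front wall and the bar is at (272,196). I'll convert that to an angle, using all the bar's pixels.

Run:
```python
from h import *
st=robot.observe();p=robot.read_camera("wrist");V=view(p,st)
for c in (0,.03,.06,.09,.15): print(c,np.round([proj(p,[.611-.166*np.cos(.559+c),.129+s,.06+.166*np.sin(.559+c)],V) for s in(.055,-.055)],1).tolist())
```

```text
0 [[199.6, 195.3], [340.9, 198.4]]
0.03 [[198.5, 193.5], [342.1, 196.6]]
0.06 [[197.3, 191.5], [343.3, 194.6]]
0.09 [[196.1, 189.1], [344.6, 192.4]]
0.15 [[193.5, 183.7], [347.2, 187.0]]
```

Bar centre row 196 gives a cover angle of about 0.01 rad, so it is shut, and the arm is clear.

```bash
python3 -c "
from cell import robot
print(robot.hand_in())"
```

```text
the job is handed in; nothing more can be done
None
```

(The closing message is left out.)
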